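# Lock the well block into the indexing nest

## Task

Take the aluminium well block out of its storage cradle and stand it, upright and lined up, on the raised seat of the clamping nest, up against the fixed fence. Then pull up the spring knob on the sliding jaw, move the jaw one hole towards the fence and let the pin snap fully home, so that the block is locked between jaw and fence. Do not tip the block over and leave the other things on the bench where they stand.

Things in the scene. Friction and masses are not known exactly. Their poses are not given: they have to be found in the camera images.
- block: Plain aluminium block with 2 x 3 small blind wells in its top (11 mm wide, 30 mm deep); 54 mm along its x, 34 mm along its y, 50 mm tall, about 0.24 kg. Origin: centre of its underside, z up. It starts in the cradle with its x along the cradle's x. Turned half round it is the same.
- cradle: Fixed grey cradle holding the block at first; left or right of the nest, turned up to 20 deg. Floor 72 x 44 mm, 5 mm above the bench. Upright cheeks (34 mm wide, 60 mm apart inside, tops 57 mm above the bench, higher than the block) close its -x and +x ends; -y and +y sides are open, so there the block can be taken only across its 34 mm width. Origin: centre of the underside.
- nest: Fixed clamping nest, turned up to 20 deg: base plate 80 mm along x, 180 along y, 16 mm high. A dark strip on its middle line has three index holes 11 mm long at y = -61.5, -36.5, -11.5 mm. Guide rails 7 mm high beside the jaw at x = -29 and 29 mm, up to y = 30 mm. Origin: centre of the underside, on the bench, z up; +y points to the fence.
- seat (a point): Centre of the top of the nest's raised steel seat (54 mm along the nest's x, 34 mm along its y, 19 mm above the bench); at y = +55 mm in the nest's frame, axes as the nest's. The block's underside belongs here, its x along the nest's x; its side is then 1.5 mm from the fence.
- fence (a point): Middle of the upper edge of the fence's inner face, 66 mm above the bench, 18.5 mm on the +y side of the seat's centre. The fence is a fixed upright plate at the nest's +y end, 60 mm along x, 10 mm thick. With the jaw open the gap to it is 62 mm: too little for fingers at the block's y sides, so there hold the block across its 54 mm length.
- jaw_face (a point): Middle of the upper edge of the jaw's face towards the fence, 66 mm above the bench, 48 mm ahead (+y) of the knob's axis. The steel jaw is 50 to 56 mm wide; behind this 10 mm thick front plate its body is 37 mm above the bench. It may push the block along the seat to the fence.
- jaw (a joint): Position of the sliding jaw along the nest's +y, in m; it starts at 0 in the middle hole; +0.025 is the next hole towards the fence (jaw face then 37 mm from the fence: 3 mm play for the block), -0.025 the hole away from it; the pin has about 1.5 mm play in a hole, the slide ends at 0.028. Friction about 1.5 N with the pin lifted.
- plunger (a joint): Lift of the spring plunger in m: 0 with the pin fully home in a hole, 0.016 at its upper stop. The pin is 8 mm thick with a round tip and is clear of the holes above 0.0085; let down between holes it rests on the strip at about 0.0075, and snaps in when the jaw comes over a hole. The spring pulls down with 4 N at 0 and 8 N at 0.016.
- knob (a point): Middle of the plunger's black round knob (26 mm across, 24 mm high, upright axis), 72 mm above the bench when the pin is home. Below it 5 mm of free stem, then a sleeve 19 mm across down to the jaw's body; 23 mm are free between knob and jaw's front plate. The knob rides on the jaw: held up, it drags the jaw along.
- septa_tin: Bystander: round white tin, 56 mm across, 32 mm high, standing between nest and cradle. Origin: centre of its underside. A roll of tape (25 mm high) and a notebook lie nearer the robot, within 0.36 m; between them and the nest and cradle the bench is free.
- wipes_box: Bystander: box of wipes, 117 x 231 x 135 mm, at the back right. Origin: centre of its underside. Nearer the robot stands a fixed monitor, 0.57 m high, its screen at about x = 0.44 m, from y = -0.25 m to the right; a computer 0.1 m high lies before it. Keep the arm clear of both.
- wash_bottle: Bystander: white wash bottle, 226 mm tall, at the back left.
- beaker: Bystander: clear beaker, 73 mm across, 96 mm tall, at the back left.
- sample_vial_2: Bystander: sample vial with a pale cap, 28 mm across, 95 mm tall, standing at the back in the middle.
- sample_vial_4: Bystander: sample vial with a dark cap, 28 mm across, 95 mm tall, standing at the back in the middle.

How it is judged:
By the outcome, as a careful person would: the job done as asked, in the order asked, and still so for the second after the job is handed in, with the robot touching nothing.
It also fails if it takes over 67 s, if anything falls off the work surface, if the arm or the gripper's body presses on something with over 40 N, if the wrist force passes 120 N, or if a joint passes its speed limit or range.

## Robot

A 6-joint arm with a two-finger parallel gripper is mounted at the origin on the work surface; the furniture and walls round the work are solid. World frame = base frame: x ahead of the robot, y to its left, z up, the work surface at z = 0. Lengths are in mm, angles in rad, forces in N, time in s.
With the tool pointing down it reaches from about 300 to 775 mm from the base axis. Payload 14.6 kg.
Tool frame: the origin (TCP) lies midway between the tips of the shut fingers; the grasp point (between the pads) lies 19 mm behind it (grip_depth is the distance from the TCP to the grasp point, in mm); z points along the fingers, y is the direction in which the jaws open and shut (so a half turn about z gives the same grasp; the last joint's range is limited). The gripper opens to 94 mm and grips with 3 to 60 N. Pads are 16 mm wide; open, the fingers measure 119 mm over their backs; the gripper's body (75 mm by 177 mm) begins 78 mm behind the grasp point.
Start: joints at [-1.343, 0.3, 1.521, -0, 1.321, -0.067], TCP at [159.795, -526.265, 205.446] pointing down, gripper open.
Joint ranges: [-3.03, 3.03], [-0.79, 2.21], [0.23, 2.52], [-1.04, 4.18], [0, 3.07], [-2.55, 2.55]. Speed limits (rad/s): [2.22, 2.22, 2.57, 3.14, 3.14, 3.14].

## Interface

Orientations are given as [roll, pitch, yaw] about the fixed x, y, z axes, in that order (R = Rz(yaw) Ry(pitch) Rx(roll)).
In Python, from cell import read_state, camera, camera_info, sign_off, grip_depth gives the robot as it stands.
- The arm moves only by the tool drive_tool, never from a script. Its argument "motion" is one flat list of numbers, 4 for each row, row after row: the shift along the tool's x, y, z in mm, then the turn about the tool's z in rad. A call has 1 to 8 rows; each row shifts and turns the pose as measured when the row begins, along the tool's axes as they then stand; what a row does not reach is not made up. A row lasts 1/12 s, in which the tool goes at most 41.7 mm and 7.16 degrees, less where a joint would pass 70% of its speed; a pose out of reach is approached as far as the arm can. A call is refused whole if a number of a shift passes 41.7 or a number of a turn 0.125, either way. A call with a gripper value outside its range is refused whole. "jaw" is the closure, from 0 (fully open) to 1 (shut), set as the call begins (left out, the last holds). The fingers move at their own pace and stop on an object; "grip_force" is the grip in N (left out, the last holds). Time passes only in rows, so rows that do not move let the fingers close. It gives the time, the measured TCP pose, the force and the opening at its end, in the units of the state.
- read_state(): the state, without advancing time (a new reading comes with each control period).
- camera(name): name is "side" or "top"; returns the picture (400x640x3 uint8, red, green, blue); there is no depth.
- camera_info(name): a dict with "fovy" (degrees; the focal length in pixels is half the picture's height over the tangent of half this angle, whatever the lens; pixels are square), "cx", "cy" (the principal point, pixels), "k1" (the pictures are not rectified: a ray, as slopes to the right and down, at radius r is drawn at 1 + k1 r^2 times it, then the intrinsics apply), "camera_from_world" (4x4, takes a point from world to camera coordinates). Camera axes: x right, y up, looking along -z (the intrinsics and any distortion apply to the point x, -y, -z); pixel columns grow to the right and rows downward; lengths in mm; the calibration is good to about 2 mm. A picture is of the moment at which its call begins. camera_info takes no time and is no camera call.
- sign_off(): hands the job in, once; it reports no verdict.
The state is a dict: "clock": time; "joints": joint angles; "qd": joint speeds; "effort": joint torques, N m; "eef_pos": TCP position; "eef_rot": TCP orientation; "wrist_force": force on the tool from outside, world axes, zero at the start; "moment": the same for the moment, N m; "finger_gap": finger opening in mm.
Only numpy, scipy, OpenCV 4.12 (cv2) and the standard library are available. Lean on these libraries where they do the work, as an engineer would, in place of code of your own. Each camera call takes 0.05 s, during which the arm holds its last target. There are 200 camera calls.

## Working session

There is one attempt and no reset: what is moved stays moved. The work goes in short steps, Python scripts to look and compute and a tool call to move; the robot and the scene stay as the last step left them, time stands still between calls to the robot, and variables do not carry over. Pictures are saved under pics/ and viewed, on a budget of 10 in all, crops included, one or two more only if the job needs it, and the job is handed in when it is done.

Besides the shell and the picture viewer there is one more tool, called after ">>>" by a JSON object that holds its "name" and its "arguments", one argument or row to a line. drive_tool: Moves the arm, as the interface text tells. Its arguments: {"type":"object","properties":{"motion":{"type":"array","items":{"type":"number"}},"jaw":{"type":"number"},"grip_force":{"type":"number"}},"required":["motion"]}

```bash
mkdir -p pics; ls
python3 - <<'E'
from cell import *
import cv2
for n in("top","side"):
    cv2.imwrite(f"pics/{n}0.png",camera(n)[:,:,::-1]); i=camera_info(n); print(n,i)
print(read_state(),grip_depth)
E
```

```text
pics
top {'fovy': 46.45544280212581, 'cx': 330.0878700091036, 'cy': 195.00819501547787, 'k1': -0.06811083576742952, 'camera_from_world': array([[ 1.27450906e-02, -9.99692588e-01,  2.12671795e-02,
         2.79812276e+01],
       [ 9.92141410e-01,  1.52906719e-02,  1.24183803e-01,
        -6.29324693e+02],
       [-1.24470817e-01,  1.95173156e-02,  9.92031295e-01,
        -1.33666590e+03],
       [ 0.00000000e+00,  0.00000000e+00,  0.00000000e+00,
         1.00000000e+00]])}
side {'fovy': 55.47656776234464, 'cx': 318.9188391943046, 'cy': 200.72965216110873, 'k1': -0.07544818993103092, 'camera_from_world': array([[-4.63995615e-01, -8.85826044e-01, -4.50442813e-03,
         3.12073743e+02],
       [ 6.56751226e-01, -3.47409718e-01,  6.69316305e-01,
        -4.40457482e+02],
       [-5.94462696e-01,  3.07601541e-01,  7.42963926e-01,
        -6.99004732e+02],
       [ 0.00000000e+00,  0.00000000e+00,  0.00000000e+00,
         1.00000000e+00]])}
{'clock': 0.1, 'joints': array([-1.34264041e+00,  3.00415985e-01,  1.52149739e+00, -2.48161223e-07,
        1.32070733e+00, -6.65975120e-02]), 'qd': array([-0.00057881, -0.00280784, -0.00066977,  0.00085322, -0.00072948,
        0.00117648]), 'effort': array([ 2.44783005e-03, -5.32644081e+01, -3.53281724e+01,  7.09545286e-02,
        2.34382198e-02, -7.28156692e-05]), 'eef_pos': array([ 159.72367056, -526.05743946,  204.95196533]), 'eef_rot': array([-3.14056687e+00, -6.81751603e-05,  2.94753454e-01]), 'wrist_force': array([ 0.27708596, -0.15795375, -0.76625611]), 'moment': array([0.02912635, 0.02841571, 0.02863539]), 'finger_gap': 94.27220228520332} 18.8
```

View pics/top0.png

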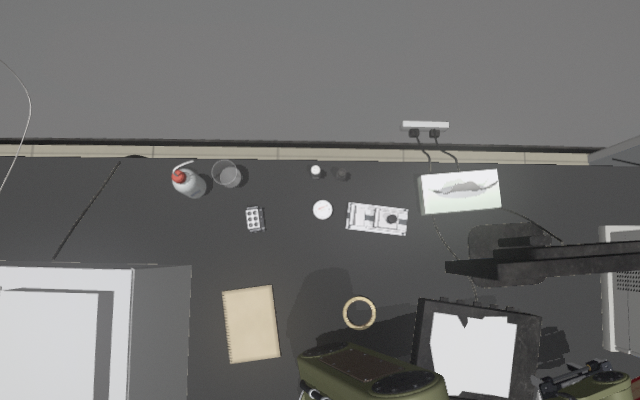

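View pics/side0.png

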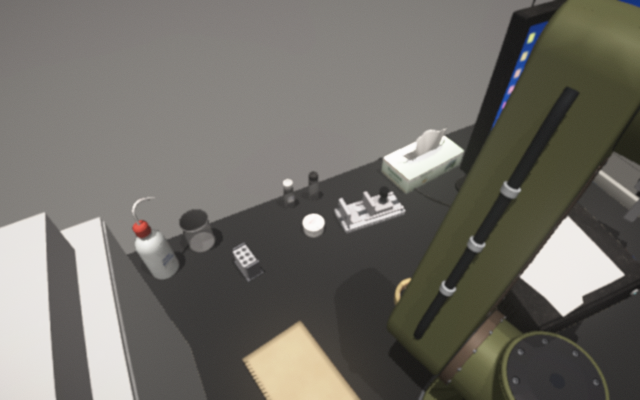

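The top view shows the block and cradle at about (254,218) and the nest at (377,218), with the fence on the left. The knob is at (392,219), the tin at (322,210), the vials at (316,171) and (341,174), and the monitor at the right. The side view sees all of these too.

```bash
cat > h.py <<'E'
import numpy as np, cv2
from cell import *
def K(n):
    i=camera_info(n); f=200/np.tan(np.radians(i['fovy']/2))
    return np.array([[f,0,i['cx']],[0,f,i['cy']],[0,0,1]]),np.array([i['k1'],0,0,0.]),i['camera_from_world']
def px2w(n,uv,z):
    k,d,T=K(n); p=cv2.undistortPoints(np.array(uv,float).reshape(-1,1,2),k,d).reshape(-1,2)
    r=np.c_[p[:,0],-p[:,1],-np.ones(len(p))]@T[:3,:3]; c=-T[:3,:3].T@T[:3,3]
    return c+r*((z-c[2])/r[:,2])[:,None]
def w2px(n,P):
    k,d,T=K(n); q=np.atleast_2d(P)@T[:3,:3].T+T[:3,3]; q=q*[1,-1,-1]
    return cv2.projectPoints(q,np.zeros(3),np.zeros(3),k,d)[0].reshape(-1,2)
def tri(uvt,uvs):
    A=[];b=[]
    for n,uv in(("top",uvt),("side",uvs)):
        a=px2w(n,uv,0)[0];c=px2w(n,uv,100)[0];d=(c-a)/np.linalg.norm(c-a)
        M=np.eye(3)-np.outer(d,d);A.append(M);b.append(M@a)
    return np.linalg.lstsq(np.vstack(A),np.hstack(b),rcond=None)[0]
E
python3 - <<'E'
from h import *
t=cv2.imread("pics/top0.png"); s=cv2.imread("pics/side0.png")
a=cv2.resize(t[190:250,235:275],None,fx=7,fy=7,interpolation=cv2.INTER_CUBIC)
b=cv2.resize(t[190:250,338:418],None,fx=6,fy=6,interpolation=cv2.INTER_CUBIC)
c=np.zeros((420,780,3),np.uint8); c[:,:280]=a; c[:360,290:770]=b
cv2.imwrite("pics/crop0.png",c)
a=cv2.resize(s[235:285,225:271],None,fx=6,fy=6,interpolation=cv2.INTER_CUBIC)
b=cv2.resize(s[180:235,330:410],None,fx=6,fy=6,interpolation=cv2.INTER_CUBIC)
c=np.zeros((420,780,3),np.uint8); c[:300,:276]=a; c[:330,290:770]=b
cv2.imwrite("pics/crop1.png",c)
E
```

```text
(no output)
```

View pics/crop0.png

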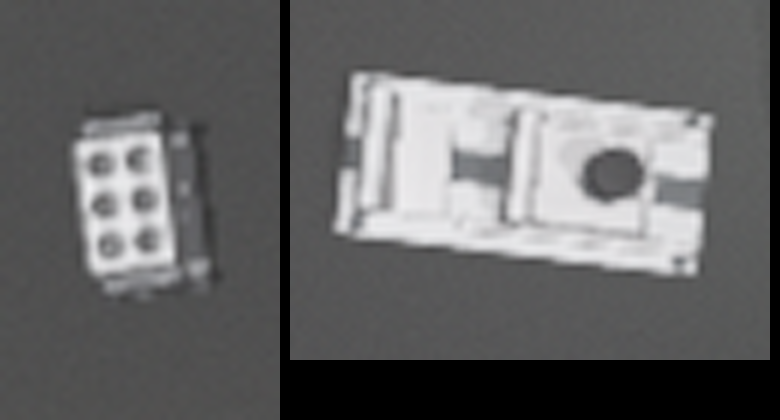

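View pics/crop1.png

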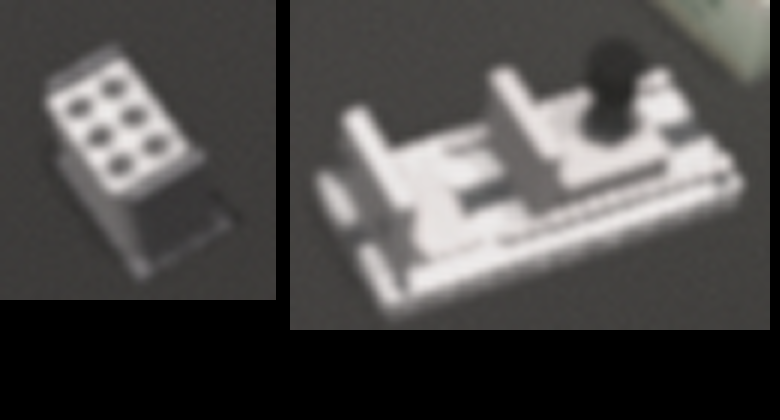

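Crop 0: the six wells are clear, with their axis slightly tilted. The nest plate corners in that crop are near (355,73), (712,118), (697,273) and (335,235), and the knob is at (613,174). Crop 1 shows the same from the side, with the knob top at (613,60).

Run:
```python
from h import *
cv=lambda P,o,f:(np.array(P,float)+.5)/f-.5+o
w=cv([(100,163),(138,158),(105,204),(144,200),(111,245),(149,240)],[235,190],7)
W=px2w("top",w,55); c=W.mean(0); v=(W[0]+W[1]-W[4]-W[5]); u=W[[0,2,4]].sum(0)-W[[1,3,5]].sum(0)
print("block",c,"x-axis deg",np.degrees(np.arctan2(v[1],v[0])),"y-axis",np.degrees(np.arctan2(u[1],u[0]))-90,"pitch",np.linalg.norm(v)/4,np.linalg.norm(u)/3)
ws=cv([(80,107),(115,87),(100,136),(134,115),(120,165),(155,145)],[225,235],6)
print("side", px2w("side",ws,55).mean(0)); print("tri",tri(w.mean(0),ws.mean(0)))
t=cv2.imread("pics/top0.png")
g=cv2.cvtColor(t,cv2.COLOR_BGR2GRAY); m=np.zeros_like(g); m[195:245,340:414]=g[195:245,340:414]>140
m=cv2.morphologyEx(m,cv2.MORPH_CLOSE,np.ones((7,7)))
C=max(cv2.findContours(m,0,2)[0],key=cv2.contourArea); B=cv2.boxPoints(cv2.minAreaRect(C))
print(B); Q=px2w("top",B,16); print(Q.round(1)); 
for i in range(4): e=Q[(i+1)%4]-Q[i]; print(np.linalg.norm(e),np.degrees(np.arctan2(e[1],e[0])))
print("nest c",Q.mean(0))
k=cv([(613,174)],[290*0,0],1)[0]; k=cv([(613-290,174)],[338,190],6)
ks=cv([(613-290,55)],[330,180],6)
print("knob",px2w("top",k,84),tri(k,ks), "side84",px2w("side",ks,84))
cc=cv([(65,73),(422,118),(407,273),(45,235)],[338,190],6); Q=px2w("top",cc,16);print(Q.round(1),Q.mean(0))
# fence top inner edge, jaw front top edge by hand
```

```text
block [555.22392164 261.30974757  55.        ] x-axis deg 9.461137135719895 y-axis 7.851934958796065 pitch 17.178111226531968 15.944120972011744
side [554.39866894 263.80150042  55.        ]
tri [555.77139574 262.64295702  52.22688895]
[[344.77133 228.5726 ]
 [348.0458  201.28552]
 [408.5742  208.54892]
 [405.2997  235.836  ]]
[[ 531.7   -8.6   16. ]
 [ 613.6  -17.7   16. ]
 [ 594.3 -200.2   16. ]
 [ 512.4 -189.8   16. ]]
82.40953246842207 -6.33498609474134
183.49366725881896 -96.02382424647878
82.65000010409074 172.75768779393127
182.18379689984374 83.90604550943242
nest c [ 563.00138958 -104.08545758   16.        ]
knob [[ 558.24034347 -137.83871573   84.        ]] [ 558.95146368 -136.25539781   86.35307152] side84 [[ 561.51143861 -136.50168685   84.        ]]
[[ 612.2  -18.8   16. ]
 [ 592.2 -198.2   16. ]
 [ 514.6 -190.1   16. ]
 [ 531.2   -9.6   16. ]] [ 562.55189016 -104.18931619   16.        ]
```

>>> {"name": "drive_tool", "arguments": {
  "motion": [20,-30,0,0,20,-30,0,0,20,-30,0,0,20,-30,0,0,20,-30,0,0,20,-30,0,0,20,-30,0,0,20,-30,0,0],
  "jaw": 0,
  "grip_force": 25
}}

```text
clock: 0.77
eef_pos: [242.5, -241.4, 200.9]
eef_rot: [-3.134, 0.001, 0.287]
wrist_force: [0.5, -0.4, 0.2]
finger_gap: 94.0
```

```bash
cat >> h.py <<'E'
def go(x,y,z,yaw):
    s=read_state(); p=s['eef_pos']; a=s['eef_rot'][2]; d=np.array([x,y,z])-p
    print("t %.2f"%s['clock'],p.round(1),s['eef_rot'].round(3),"gap %.1f"%s['finger_gap'],"F",s['wrist_force'].round(1))
    print("tool shift",round(d[0]*np.cos(a)+d[1]*np.sin(a),1),round(d[0]*np.sin(a)-d[1]*np.cos(a),1),round(-d[2],1),"turn(sum of -dyaw)",round(-(yaw-a),3))
E
python3 -c "
from h import *
go(555,262,120,.152)"
```

```text
t 0.77 [ 242.5 -241.4  200.9] [-3.134e+00  1.000e-03  2.870e-01] gap 94.0 F [ 0.5 -0.4  0.2]
tool shift 442.2 -394.3 80.9 turn(sum of -dyaw) 0.135
```

>>> {"name": "drive_tool", "arguments": {
  "motion": [27,-24,0,0,27,-24,0,0,27,-24,0,0,27,-24,0,0,27,-24,0,0,27,-24,0,0,27,-24,0,0,27,-24,0,0]
}}

```text
clock: 1.43
eef_pos: [397.4, 18.8, 202.9]
eef_rot: [-3.136, -0.002, 0.285]
wrist_force: [1.7, -2.3, -0.5]
finger_gap: 94.2
```

>>> {"name": "drive_tool", "arguments": {
  "motion": [27,-24,3,0,27,-24,3,0,27,-24,3,0,27,-24,3,0,27,-24,3,0,25,-22,3,0,0,0,3,0.07,0,0,3,0.065]
}}

```text
clock: 2.1
eef_pos: [515.3, 218.0, 175.8]
eef_rot: [-3.136, 0.002, 0.155]
wrist_force: [0.6, -0.4, -0.7]
finger_gap: 94.0
```

```bash
python3 -c "
from h import *
go(555,262,100,.152)"
```

```text
t 2.10 [515.3 218.  175.8] [-3.136e+00  2.000e-03  1.550e-01] gap 94.0 F [ 0.6 -0.4 -0.7]
tool shift 46.0 -37.3 75.8 turn(sum of -dyaw) 0.003
```

>>> {"name": "drive_tool", "arguments": {
  "motion": [23,-18,10,0,23,-19,10,0,0,0,14,0,0,0,14,0,0,0,14,0,0,0,14,0,0,0,0,0]
}}

```text
clock: 2.68
eef_pos: [555.2, 265.3, 92.3]
eef_rot: [-3.137, 0.007, 0.152]
wrist_force: [-0.2, 0.4, -0.1]
finger_gap: 93.9
```

```bash
python3 -c "
from h import *
go(555,262,18,.152)
i=camera('top')[:,:,::-1];j=camera('side')[:,:,::-1]
cv2.imwrite('pics/m1.png',np.hstack([cv2.resize(i[170:260,205:305],None,fx=4,fy=4),cv2.resize(j[205:295,195:295],None,fx=4,fy=4)]))"
```

```text
t 2.68 [555.2 265.3  92.3] [-3.137  0.007  0.152] gap 93.9 F [-0.2  0.4 -0.1]
tool shift -0.7 3.3 74.3 turn(sum of -dyaw) 0.0
```

View pics/m1.png

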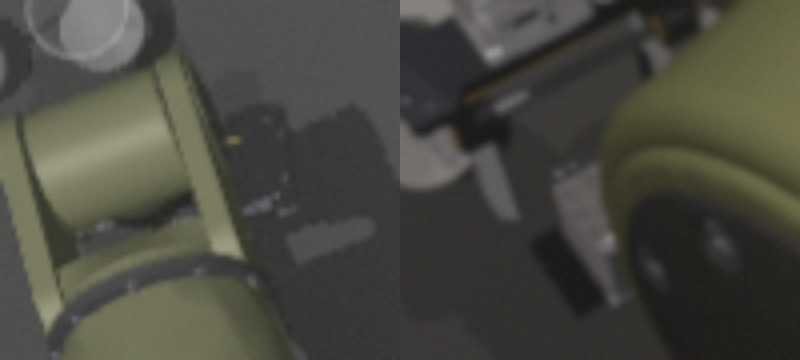

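Both close-ups are mostly hidden by the arm: a finger shows in the side crop at (495,180), and the block is covered. The measured estimate will have to do, so I'm descending.

>>> {"name": "drive_tool", "arguments": {
  "motion": [-0.5,3,14,0,0,0,14,0,0,0,14,0,0,0,14,0,0,0,12,0,0,0,6,0,0,0,0,0]
}}

```text
clock: 3.37
eef_pos: [559.2, 264.2, 23.5]
eef_rot: [-3.134, -0.005, 0.152]
wrist_force: [1.0, 0.8, -0.0]
finger_gap: 93.9
```

>>> {"name": "drive_tool", "arguments": {
  "motion": [0,0,0,0,0,0,0,0,0,0,0,0,0,0,0,0,0,0,0,0,0,0,0,0],
  "jaw": 1,
  "grip_force": 25
}}

```text
clock: 3.87
eef_pos: [560.6, 264.8, 26.6]
eef_rot: [-3.134, -0.009, 0.152]
wrist_force: [-0.3, 0.2, -0.3]
finger_gap: 57.6
```

>>> {"name": "drive_tool", "arguments": {
  "motion": [-3,1,3,0,-2,0,3,0,0,0,1,0,0,0,0,0,0,0,0,0,0,0,0,0]
}}

```text
clock: 4.37
eef_pos: [555.7, 263.4, 19.6]
eef_rot: [-3.133, -0.011, 0.152]
wrist_force: [0.5, 0.3, 0.3]
finger_gap: 33.7
```

```bash
python3 -c "
from h import *
go(555,262,18,.152)"
```

```text
t 4.37 [555.7 263.4  19.6] [-3.133 -0.011  0.152] gap 33.7 F [0.5 0.3 0.3]
tool shift -0.9 1.3 1.6 turn(sum of -dyaw) -0.0
```

>>> {"name": "drive_tool", "arguments": {
  "motion": [0,0,0,0,0,0,-8,0,0,0,-12,0,0,0,-14,0,0,0,-15,0,0,0,-15,0,0,0,-15,0,0,0,-10,0]
}}

```text
clock: 5.03
eef_pos: [552.6, 261.0, 112.9]
eef_rot: [-3.135, -0.003, 0.151]
wrist_force: [-0.1, 0.6, -2.7]
finger_gap: 33.7
```

```bash
python3 -c "
from h import *
go(460,120,90,-.108)
P=px2w('top',[(322,210)],32);print('tin',P,'vials',px2w('top',[(316,171),(341,174)],95),'tape',px2w('top',[(359,297),(359,328)],0),px2w('top',[(272,287),(280,356)],0))"
```

```text
t 5.03 [552.6 261.  112.9] [-3.135e+00 -3.000e-03  1.510e-01] gap 33.7 F [-0.1  0.6 -2.7]
tool shift -112.8 125.4 22.9 turn(sum of -dyaw) 0.259
tin [[584.74056255  60.02537537  32.        ]] vials [[690.11375355  78.94071104  95.        ]
 [682.6187026    7.61989348  95.        ]] tape [[329.90276031 -53.67686683   0.        ]
 [239.45958515 -54.3290696    0.        ]] [[356.1481347  204.86887806   0.        ]
 [156.26650187 176.74658996   0.        ]]
```

>>> {"name": "drive_tool", "arguments": {
  "motion": [-14,16,0,0,-14,16,0,0,-14,16,0,0,-14,16,0,0,-14,16,0,0,-14,16,5,0.08,-14,16,5,0.09,-10,10,5,0.09]
}}

```text
clock: 5.7
eef_pos: [458.9, 123.1, 103.9]
eef_rot: [-3.131, -0.009, -0.112]
wrist_force: [0.6, 0.2, -3.6]
finger_gap: 33.7
```

>>> {"name": "drive_tool", "arguments": {
  "motion": [0,0,12,0,0,0,14,0,0,0,14,0,0,0,12,0,0,0,0,0]
}}

```text
clock: 6.12
eef_pos: [457.6, 120.7, 53.0]
eef_rot: [-3.131, -0.011, -0.123]
wrist_force: [-0.5, 0.3, -3.9]
finger_gap: 34.0
```

```bash
python3 -c "
from h import *
go(460,120,14.6,-.108)"
```

```text
t 6.12 [457.6 120.7  53. ] [-3.131 -0.011 -0.123] gap 34.0 F [-0.5  0.3 -3.9]
tool shift 2.5 0.4 38.4 turn(sum of -dyaw) -0.015
```

>>> {"name": "drive_tool", "arguments": {
  "motion": [0,0,10,0,0,0,10,0,0,0,9,0,0,0,5,0,0,0,2,0,0,0,0,0]
}}

```text
clock: 6.62
eef_pos: [458.9, 121.3, 15.6]
eef_rot: [-3.131, -0.013, -0.122]
wrist_force: [-0.1, 0.0, -3.5]
finger_gap: 34.0
```

```bash
python3 -c "
from h import *
go(460,120,14.6,-.108)"
```

```text
t 6.62 [458.9 121.3  15.6] [-3.131 -0.013 -0.122] gap 34.0 F [-0.1  0.  -3.5]
tool shift 1.3 1.1 1.0 turn(sum of -dyaw) -0.014
```

Not yet touching (force still −3.5), so I'm lowering slowly to contact.

>>> {"name": "drive_tool", "arguments": {
  "motion": [0,0,1,0,0,0,1,0,0,0,1,0]
}}

```text
clock: 6.87
eef_pos: [459.2, 121.3, 14.5]
eef_rot: [-3.131, -0.013, -0.122]
wrist_force: [-9.6, -2.8, 17.4]
finger_gap: 33.7
```

>>> {"name": "drive_tool", "arguments": {
  "motion": [0,0,0,0,0,0,0,0,0,0,0,0,0,0,0,0,0,0,0,0],
  "jaw": 0
}}

```text
clock: 7.28
eef_pos: [461.0, 121.7, 16.8]
eef_rot: [-3.13, -0.017, -0.122]
wrist_force: [-0.6, 0.5, 0.1]
finger_gap: 64.1
```

>>> {"name": "drive_tool", "arguments": {
  "motion": [0,0,-15,0,0,0,-18,0,0,0,-20,0,0,0,-20,0,0,0,-20,0,0,0,-10,0]
}}

```text
clock: 7.78
eef_pos: [457.6, 120.4, 121.6]
eef_rot: [-3.131, -0.012, -0.122]
wrist_force: [-0.4, -0.1, 2.0]
finger_gap: 93.9
```

```bash
python3 -c "
from h import *
go(460,120,100,1.463)
"
```

```text
t 7.78 [457.6 120.4 121.6] [-3.131 -0.012 -0.122] gap 93.9 F [-0.4 -0.1  2. ]
tool shift 2.5 0.1 21.6 turn(sum of -dyaw) -1.585
```

>>> {"name": "drive_tool", "arguments": {
  "motion": [-35,0,-5,0,-35,0,-5,0,-35,0,-5,0,-35,0,-5,0,0,0,0,-0.12,0,0,0,-0.12,0,0,0,-0.12,0,0,0,-0.12]
}}

```text
clock: 8.45
eef_pos: [313.3, 137.7, 143.0]
eef_rot: [-3.139, -0.025, 0.368]
wrist_force: [-0.7, -0.4, 0.1]
finger_gap: 93.9
```

>>> {"name": "drive_tool", "arguments": {
  "motion": [0,0,0,-0.12,0,0,0,-0.12,0,0,0,-0.12,0,0,0,-0.12,0,0,0,-0.12,0,0,0,-0.12,0,0,0,-0.12,0,0,0,-0.12]
}}

```text
clock: 9.12
eef_pos: [313.4, 137.9, 143.8]
eef_rot: [3.12, -0.017, 1.368]
wrist_force: [-0.2, -0.1, 0.6]
finger_gap: 93.8
```

```bash
python3 -c "
from h import *
go(460,120,100,1.463)
i=camera('top')[:,:,::-1];j=camera('side')[:,:,::-1]
cv2.imwrite('pics/t2.png',i);cv2.imwrite('pics/s2.png',j)
cv2.imwrite('pics/m2.png',np.hstack([cv2.resize(i[195:275,265:345],None,fx=5,fy=5,interpolation=2),cv2.resize(j[210:290,260:340],None,fx=5,fy=5,interpolation=2)]))"
```

```text
t 9.12 [313.4 137.9 143.8] [ 3.12  -0.017  1.368] gap 93.8 F [-0.2 -0.1  0.6]
tool shift 12.0 147.2 43.8 turn(sum of -dyaw) -0.095
```

View pics/m2.png

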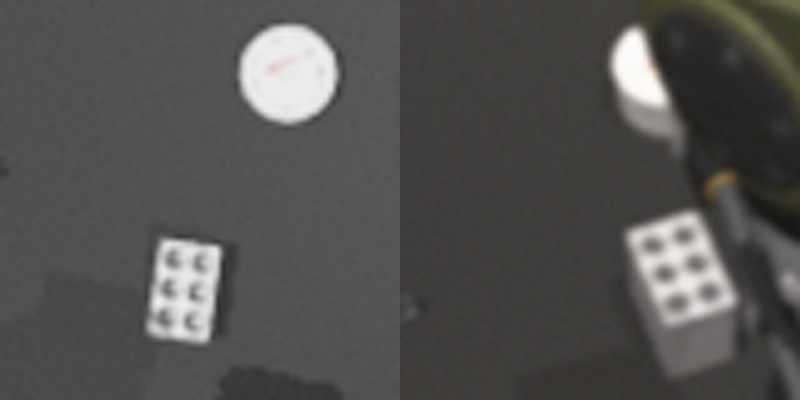

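The block stands upright on the bench: its wells in the top crop run (175,259) to (193,321). The side crop shows it upright as well.

Run:
```python
from h import *
from scipy.spatial.transform import Rotation as R
cv_=lambda P,o,f:(np.array(P,float)+.5)/f-.5+o
t=cv2.imread("pics/t2.png"); g=cv2.cvtColor(t,6)
m=np.zeros_like(g); m[235:270,285:320]=g[235:270,285:320]>130
m=cv2.morphologyEx(m,cv2.MORPH_CLOSE,np.ones((5,5)))
C=max(cv2.findContours(m,0,2)[0],key=cv2.contourArea); r=cv2.minAreaRect(C); Q=px2w("top",cv2.boxPoints(r),50)
print("rect",Q.mean(0),[ (np.linalg.norm(e).round(1),np.degrees(np.arctan2(e[1],e[0])).round(1)) for e in np.roll(Q,-1,0)-Q])
W=px2w("top",cv_([(175,259),(202,262),(170,288),(198,291),(165,318),(193,321)],[265,195],5),50); v=W[0]+W[1]-W[4]-W[5]
print("wells",W.mean(0),np.degrees(np.arctan2(v[1],v[0])))
s=px2w("side",cv_([(253,245),(284,235),(265,273),(296,263),(277,302),(309,292)],[260,210],5),50); print("side",s.mean(0))
print("toolz",R.from_euler('xyz',read_state()['eef_rot']).as_matrix()[:,2])
```

```text
rect [458.46578671 117.86147772  50.        ] [(np.float64(56.7), np.float64(-7.0)), (np.float64(36.8), np.float64(-97.3)), (np.float64(56.7), np.float64(172.8)), (np.float64(36.6), np.float64(82.7))]
wells [458.97879789 117.7400623   50.        ] -8.09014260325643
side [458.44924155 120.44286794  50.        ]
toolz [ 0.02482436  0.01211713 -0.99961839]
```

Run:
```python
from h import *
cv_=lambda P,o,f:(np.array(P,float)+.5)/f-.5+o
for n,a,b in(("fence top ctr",(87.5,146.5),(88,152)),("jawplate top ctr",(233,168),(237,113))):
    p=cv_([a],[338,190],6);q=cv_([b],[330,180],6)
    print(n,px2w("top",p,66),px2w("side",q,66),tri(p,q))
th=np.radians(-6.6);c=np.array([563,-102])
for y in(73.5+5,6.5,-36.5,55): print(y,c+y*np.array([-np.sin(th),np.cos(th)]))
# side-view plate corners (bottom edge on bench z=0 / top z=16)
s=cv2.imread("pics/side0.png");t=cv2.imread("pics/top0.png")
a=cv2.resize(s[180:235,330:410],None,fx=9,fy=9,interpolation=2); cv2.imwrite("pics/n_s.png",a)
for p,z in (((452,180),16),((100,290),16)): print(px2w("side",cv_([(p[0]-290,p[1])] if p[0]>290 else [p],[330,180],6),z))
```

```text
fence top ctr [[571.29063791 -26.97990924  66.        ]] [[574.04826897 -23.83029582  66.        ]] [572.32174059 -25.17286564  66.86122342]
jawplate top ctr [[561.91431679 -97.11266384  66.        ]] [[563.03081722 -94.07887064  66.        ]] [562.87795856 -95.94279314  65.05905565]
78.5 [572.02256631 -24.0202379 ]
6.5 [563.74709148 -95.54307702]
-36.5 [ 558.80479401 -138.25810594]
55 [569.32154328 -47.36449789]
[[580.19523265 -69.55086598  16.        ]]
[[538.0922592  -11.68451684  16.        ]]
```

>>> {"name": "drive_tool", "arguments": {
  "motion": [0,0,0,-0.045,0,0,0,-0.046,3,30,8,0,3,30,8,0,3,30,8,0,3,30,8,0,0,20,5,0,0,0,0,0]
}}

```text
clock: 9.88
eef_pos: [461.4, 131.8, 109.8]
eef_rot: [3.114, -0.018, 1.419]
wrist_force: [-1.3, -0.1, -0.4]
finger_gap: 94.0
```

```bash
python3 -c "
from h import *
go(460,121,70,1.459)
from scipy.spatial.transform import Rotation as R
print('toolz',R.from_euler('xyz',read_state()['eef_rot']).as_matrix()[:,2])"
```

```text
t 9.88 [461.4 131.8 109.8] [ 3.114 -0.018  1.419] gap 94.0 F [-1.3 -0.1 -0.4]
tool shift -10.9 0.2 39.8 turn(sum of -dyaw) -0.04
toolz [ 0.03011818  0.0137939  -0.99945116]
```

>>> {"name": "drive_tool", "arguments": {
  "motion": [-3,0,-30,-0.04,-3,0,-30,0,-3,0,-30,0,-2,0,-30,0,0,0,-30,0,0,0,-30,0]
}}

```text
clock: 10.38
eef_pos: [450.5, 117.2, 289.3]
eef_rot: [3.13, -0.013, 1.431]
wrist_force: [0.4, -0.3, 1.0]
finger_gap: 94.1
```

>>> {"name": "drive_tool", "arguments": {
  "motion": [0,0,40,0,0,0,40,0,0,0,40,0,0,0,30,0]
}}

```text
clock: 10.72
eef_pos: [457.9, 120.4, 150.6]
eef_rot: [3.104, -0.022, 1.412]
wrist_force: [0.0, 0.3, -1.1]
finger_gap: 94.1
```

```bash
cat >> h.py <<'E'
from scipy.spatial.transform import Rotation as R
def tz(): print('toolz',R.from_euler('xyz',read_state()['eef_rot']).as_matrix()[:2,2].round(4))
E
python3 -c "
from h import *
go(460,121,70,1.459);tz()"
```

```text
t 10.72 [457.9 120.4 150.6] [ 3.104 -0.022  1.412] gap 94.1 F [ 0.   0.3 -1.1]
tool shift 0.9 2.0 80.6 turn(sum of -dyaw) -0.047
toolz [0.0402 0.0156]
```

>>> {"name": "drive_tool", "arguments": {
  "motion": [0,0,-41,-0.045,0,0,-41,0,0,0,-41,0,0,0,-41,0,0,0,-41,0]
}}

```text
clock: 11.13
eef_pos: [443.9, 117.0, 343.9]
eef_rot: [3.135, -0.011, 1.436]
wrist_force: [1.1, -0.2, -0.6]
finger_gap: 94.1
```

>>> {"name": "drive_tool", "arguments": {
  "motion": [0,0,12,0,0,0,12,0,0,0,12,0,0,0,12,0,0,0,12,0,0,0,12,0,0,0,12,0,0,0,12,0]
}}

```text
clock: 11.8
eef_pos: [443.6, 118.9, 250.2]
eef_rot: [3.123, -0.016, 1.408]
wrist_force: [0.3, -0.6, -0.1]
finger_gap: 94.1
```

```bash
python3 -c "
from h import *
go(460,121,70,1.459);tz()"
```

```text
t 11.80 [443.6 118.9 250.2] [ 3.123 -0.016  1.408] gap 94.1 F [ 0.3 -0.6 -0.1]
tool shift 4.7 15.8 180.2 turn(sum of -dyaw) -0.051
toolz [0.0213 0.0125]
```

>>> {"name": "drive_tool", "arguments": {
  "motion": [0,35,0,0,0,35,0,0,0,35,0,0,0,35,0,0]
}}

```text
clock: 12.13
eef_pos: [577.3, 96.0, 243.8]
eef_rot: [3.135, -0.013, 1.398]
wrist_force: [0.5, -0.1, 1.2]
finger_gap: 93.9
```

>>> {"name": "drive_tool", "arguments": {
  "motion": [0,0,25,0,0,0,25,0,0,0,25,0,0,0,25,0]
}}

```text
clock: 12.47
eef_pos: [583.3, 95.6, 138.7]
eef_rot: [3.131, -0.014, 1.382]
wrist_force: [1.0, -0.2, -0.4]
finger_gap: 93.6
```

>>> {"name": "drive_tool", "arguments": {
  "motion": [0,-35,0,0,0,-35,0,0,0,-35,0,0,0,-35,0,0]
}}

```text
clock: 12.8
eef_pos: [436.4, 121.1, 120.9]
eef_rot: [-3.127, -0.005, 1.365]
wrist_force: [0.1, -0.2, 1.2]
finger_gap: 93.8
```

>>> {"name": "drive_tool", "arguments": {
  "motion": [0,0,-25,0,0,0,-25,0,0,0,-25,0,0,0,-25,0]
}}

```text
clock: 13.13
eef_pos: [422.9, 120.4, 212.2]
eef_rot: [-3.104, 0.005, 1.355]
wrist_force: [0.6, 0.3, -0.5]
finger_gap: 93.7
```

>>> {"name": "drive_tool", "arguments": {
  "motion": [0,0,0,0,0,0,0,0,0,0,0,0,0,0,0,0]
}}

```text
clock: 13.47
eef_pos: [421.7, 120.6, 212.7]
eef_rot: [-3.106, 0.004, 1.346]
wrist_force: [-0.3, -0.3, -0.6]
finger_gap: 94.1
```

>>> {"name": "drive_tool", "arguments": {
  "motion": [0,12,15,-0.06,0,12,15,-0.06,0,12,15,0,0,0,15,0,0,0,15,0,0,0,15,0,0,0,15,0,0,0,10,0]
}}

```text
clock: 14.13
eef_pos: [450.2, 114.1, 83.8]
eef_rot: [-3.096, 0.003, 1.466]
wrist_force: [0.5, 0.4, -0.6]
finger_gap: 93.8
```

```bash
python3 -c "
from h import *
go(460,121,18,1.459);tz()"
```

```text
t 14.13 [450.2 114.1  83.8] [-3.096e+00  3.000e-03  1.466e+00] gap 93.8 F [ 0.5  0.4 -0.6]
tool shift 7.9 9.0 65.8 turn(sum of -dyaw) 0.007
toolz [-0.0453  0.0022]
```

>>> {"name": "drive_tool", "arguments": {
  "motion": [0,33,-3,0,0,33,-3,0,0,33,-3,0,0,33,0,0]
}}

```text
clock: 14.47
eef_pos: [576.2, 99.6, 76.6]
eef_rot: [-3.079, 0.007, 1.465]
wrist_force: [-0.3, 1.0, 0.8]
finger_gap: 93.8
```

>>> {"name": "drive_tool", "arguments": {
  "motion": [0,0,-25,0,0,0,-25,0,0,0,-25,0]
}}

```text
clock: 14.72
eef_pos: [580.7, 97.6, 137.6]
eef_rot: [-3.056, 0.012, 1.46]
wrist_force: [-0.0, 0.1, -0.9]
finger_gap: 94.2
```

>>> {"name": "drive_tool", "arguments": {
  "motion": [0,-33,0,0,0,-33,0,0,0,-33,0,0,0,-23,0,0]
}}

```text
clock: 15.05
eef_pos: [459.1, 110.6, 146.1]
eef_rot: [-3.056, 0.013, 1.454]
wrist_force: [0.3, 0.4, 0.3]
finger_gap: 94.3
```

>>> {"name": "drive_tool", "arguments": {
  "motion": [0,0,20,0,0,0,20,0,0,0,20,0]
}}

```text
clock: 15.3
eef_pos: [450.1, 111.2, 86.0]
eef_rot: [-3.059, 0.012, 1.453]
wrist_force: [0.9, -0.2, -0.3]
finger_gap: 94.1
```

```bash
python3 -c "
from h import *
go(460,121,18,1.459);tz()"
```

```text
t 15.30 [450.1 111.2  86. ] [-3.059  0.012  1.453] gap 94.1 F [ 0.9 -0.2 -0.3]
tool shift 10.9 8.7 68.0 turn(sum of -dyaw) -0.006
toolz [-0.0835 -0.0021]
```

>>> {"name": "drive_tool", "arguments": {
  "motion": [0,0,-12,0,0,0,-12,0,0,0,-12,0,0,0,-12,0,0,0,-12,0,0,0,-12,0,0,0,-12,0,0,0,-12,0]
}}

```text
clock: 15.97
eef_pos: [456.7, 110.8, 190.5]
eef_rot: [-3.051, 0.015, 1.449]
wrist_force: [0.3, -0.3, -0.9]
finger_gap: 93.9
```

>>> {"name": "drive_tool", "arguments": {
  "motion": [3,3,41,0,3,3,41,0]
}}

```text
clock: 16.13
eef_pos: [462.8, 116.6, 120.3]
eef_rot: [-3.071, 0.009, 1.448]
wrist_force: [1.1, -0.3, -1.1]
finger_gap: 93.9
```

>>> {"name": "drive_tool", "arguments": {
  "motion": [0,0,-6,0,0,0,-6,0,0,0,-6,0,0,0,-6,0,0,0,-6,0,0,0,-6,0,0,0,-6,0,0,0,-6,0]
}}

```text
clock: 16.8
eef_pos: [467.8, 116.4, 181.7]
eef_rot: [-3.076, 0.008, 1.446]
wrist_force: [1.0, -0.8, 0.3]
finger_gap: 93.9
```

>>> {"name": "drive_tool", "arguments": {
  "motion": [0,0,41,0]
}}

```text
clock: 16.88
eef_pos: [469.3, 117.1, 148.0]
eef_rot: [-3.088, 0.004, 1.446]
wrist_force: [2.1, 0.1, 0.7]
finger_gap: 93.9
```

>>> {"name": "drive_tool", "arguments": {
  "motion": [0,0,0,0,0,0,0,0,0,0,0,0]
}}

```text
clock: 17.13
eef_pos: [467.3, 116.7, 146.1]
eef_rot: [-3.082, 0.006, 1.446]
wrist_force: [0.4, -0.7, 0.6]
finger_gap: 94.1
```

>>> {"name": "drive_tool", "arguments": {
  "motion": [0,-1,-7,0,0,-1,-7,0,0,-1,-7,0,0,-1,-7,0,0,-1,-7,0,0,-1,-7,0,0,-1,-7,0,0,-1,-7,0]
}}

```text
clock: 17.8
eef_pos: [463.6, 117.9, 213.4]
eef_rot: [-3.087, 0.004, 1.446]
wrist_force: [0.9, 1.2, -0.7]
finger_gap: 94.0
```

>>> {"name": "drive_tool", "arguments": {
  "motion": [0,0,41,0,0,0,41,0]
}}

```text
clock: 17.97
eef_pos: [463.9, 119.1, 139.2]
eef_rot: [-3.103, -0.001, 1.446]
wrist_force: [-1.0, 0.5, -0.3]
finger_gap: 94.0
```

>>> {"name": "drive_tool", "arguments": {
  "motion": [0,-1,-7,0,0,-1,-7,0,0,-1,-7,0,0,-1,-7,0,0,-1,-7,0,0,-1,-7,0,0,-1,-7,0,0,-1,-7,0]
}}

```text
clock: 18.63
eef_pos: [457.5, 119.8, 205.2]
eef_rot: [-3.102, -0.0, 1.446]
wrist_force: [-0.3, -0.1, 0.4]
finger_gap: 93.9
```

>>> {"name": "drive_tool", "arguments": {
  "motion": [0,0,41,0,0,0,41,0]
}}

```text
clock: 18.8
eef_pos: [459.5, 121.3, 131.8]
eef_rot: [-3.12, -0.006, 1.446]
wrist_force: [1.0, 0.9, -1.3]
finger_gap: 93.8
```

>>> {"name": "drive_tool", "arguments": {
  "motion": [0,-1,-7,0,0,-1,-7,0,0,-1,-7,0,0,-1,-7,0,0,-1,-7,0,0,-1,-7,0,0,-1,-7,0,0,-1,-7,0]
}}

```text
clock: 19.47
eef_pos: [452.1, 121.8, 198.4]
eef_rot: [-3.12, -0.006, 1.446]
wrist_force: [0.5, -0.1, 0.2]
finger_gap: 93.6
```

>>> {"name": "drive_tool", "arguments": {
  "motion": [0,0,41,0,0,0,41,0,0,0,0,0]
}}

```text
clock: 19.72
eef_pos: [453.2, 123.2, 120.7]
eef_rot: [-3.131, -0.009, 1.446]
wrist_force: [-1.0, -0.4, -2.4]
finger_gap: 93.8
```

```bash
python3 -c "
from h import *
go(460,121,18,1.459);tz()"
```

```text
t 19.72 [453.2 123.2 120.7] [-3.131 -0.009  1.446] gap 93.8 F [-1.  -0.4 -2.4]
tool shift -1.3 7.0 102.7 turn(sum of -dyaw) -0.013
toolz [-0.0097  0.0107]
```

>>> {"name": "drive_tool", "arguments": {
  "motion": [0,3,14,-0.013,0,2,14,0,0,2,14,0,0,0,14,0,0,0,14,0,0,0,10,0,0,0,8,0]
}}

```text
clock: 20.3
eef_pos: [465.0, 124.4, 42.4]
eef_rot: [-3.138, -0.012, 1.46]
wrist_force: [-0.2, -0.3, -0.2]
finger_gap: 93.9
```

```bash
python3 -c "
from h import *
go(460,121,20,1.459);tz()"
```

```text
t 20.30 [465.  124.4  42.4] [-3.138 -0.012  1.46 ] gap 93.9 F [-0.2 -0.3 -0.2]
tool shift -3.9 -4.6 22.4 turn(sum of -dyaw) 0.001
toolz [-0.0022  0.0121]
```

>>> {"name": "drive_tool", "arguments": {
  "motion": [-2,-3,9,0,-2,-2,9,0,0,0,5,0]
}}

```text
clock: 20.55
eef_pos: [460.3, 121.2, 19.6]
eef_rot: [-3.14, -0.012, 1.461]
wrist_force: [0.2, -0.2, 0.3]
finger_gap: 93.9
```

>>> {"name": "drive_tool", "arguments": {
  "motion": [0,0,0,0,0,0,0,0,0,0,0,0,0,0,0,0,0,0,0,0,0,0,0,0,0,0,0,0],
  "jaw": 1,
  "grip_force": 25
}}

```text
clock: 21.13
eef_pos: [460.5, 121.2, 20.1]
eef_rot: [-3.14, -0.012, 1.46]
wrist_force: [-0.9, 0.2, -3.1]
finger_gap: 54.2
```

```bash
python3 -c "
from h import *
go(460,121,20,1.459);tz()"
```

```text
t 21.13 [460.5 121.2  20.1] [-3.14  -0.012  1.46 ] gap 54.2 F [-0.9  0.2 -3.1]
tool shift -0.2 -0.4 0.1 turn(sum of -dyaw) 0.001
toolz [-0.0003  0.0126]
```

>>> {"name": "drive_tool", "arguments": {
  "motion": [0,0,-15,0,0,0,-15,0,0,0,-15,0,0,0,-15,0,0,0,-15,0,0,0,-15,0]
}}

```text
clock: 21.63
eef_pos: [457.4, 119.5, 109.5]
eef_rot: [-3.13, -0.01, 1.46]
wrist_force: [-0.3, -0.0, -3.1]
finger_gap: 53.9
```

>>> {"name": "drive_tool", "arguments": {
  "motion": [-19,15,0,0,-19,15,0,0,-19,15,0,0,-19,15,0,0,-19,15,0,0,-19,15,0,0,-19,15,0,0]
}}

```text
clock: 22.22
eef_pos: [549.4, -26.7, 110.0]
eef_rot: [-3.133, -0.011, 1.467]
wrist_force: [-1.0, 0.2, -3.6]
finger_gap: 53.6
```

```bash
python3 -c "
from h import *
go(569,-50,80,1.459);tz()"
```

```text
t 22.22 [549.4 -26.7 110. ] [-3.133 -0.011  1.467] gap 53.6 F [-1.   0.2 -3.6]
tool shift -21.2 21.9 30.0 turn(sum of -dyaw) 0.008
toolz [-0.0074  0.012 ]
```

>>> {"name": "drive_tool", "arguments": {
  "motion": [-7,7,0,0.008,-7,7,0,0,-6,6,5,0,0,0,5,0,0,0,0,0]
}}

```text
clock: 22.63
eef_pos: [568.3, -52.2, 96.9]
eef_rot: [-3.13, -0.011, 1.455]
wrist_force: [0.0, -0.1, -3.1]
finger_gap: 53.9
```

```bash
python3 -c "
from h import *
go(569,-50,60,1.459);tz()
i=camera('top')[:,:,::-1];j=camera('side')[:,:,::-1]
cv2.imwrite('pics/m3.png',np.hstack([cv2.resize(i[185:250,335:420],None,fx=4.5,fy=4.5,interpolation=2),cv2.resize(j[170:235,325:410],None,fx=4.5,fy=4.5,interpolation=2)]))"
```

```text
t 22.63 [568.3 -52.2  96.9] [-3.13  -0.011  1.455] gap 53.9 F [ 0.  -0.1 -3.1]
tool shift 2.3 0.5 36.9 turn(sum of -dyaw) -0.004
toolz [-0.0099  0.0122]
```

View pics/m3.png

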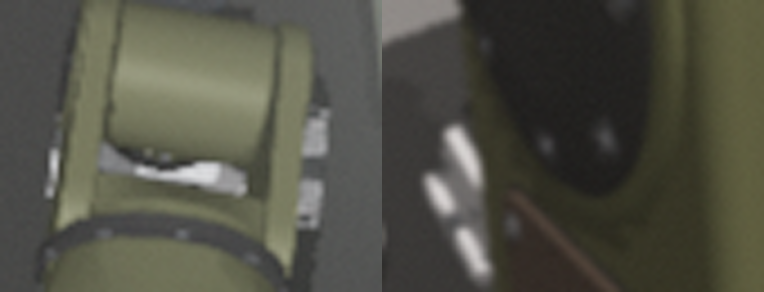

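Both views are blocked by the arm; only the fence end is visible. I'm going down on the measured coordinates and watching the force.

>>> {"name": "drive_tool", "arguments": {
  "motion": [1,0,12,0,1,0,12,0,0,0,12,0,0,0,8,0,0,0,3,0]
}}

```text
clock: 23.15
eef_pos: [567.6, -46.5, 47.1]
eef_rot: [-3.132, -0.011, 1.459]
wrist_force: [-0.9, 0.4, -3.6]
finger_gap: 53.7
```

```bash
python3 -c "
from h import *
go(569,-50,39.5,1.459);tz()"
```

```text
t 23.15 [567.6 -46.5  47.1] [-3.132 -0.011  1.459] gap 53.7 F [-0.9  0.4 -3.6]
tool shift -3.3 1.8 7.6 turn(sum of -dyaw) -0.0
toolz [-0.0078  0.012 ]
```

>>> {"name": "drive_tool", "arguments": {
  "motion": [-3,1.5,2,0,0,0,2,0,0,0,1.5,0]
}}

```text
clock: 23.4
eef_pos: [568.3, -49.4, 40.0]
eef_rot: [-3.131, -0.011, 1.459]
wrist_force: [0.0, 1.1, -3.1]
finger_gap: 53.9
```

>>> {"name": "drive_tool", "arguments": {
  "motion": [0,0,1,0,0,0,1,0]
}}

```text
clock: 23.57
eef_pos: [568.4, -49.5, 39.2]
eef_rot: [-3.131, -0.011, 1.459]
wrist_force: [-10.9, 2.1, 16.4]
finger_gap: 53.8
```

```bash
python3 -c "
from h import *
go(569,-50,39.1,1.459);tz()"
```

```text
t 23.57 [568.4 -49.5  39.2] [-3.131 -0.011  1.459] gap 53.8 F [-10.9   2.1  16.4]
tool shift -0.4 0.6 0.1 turn(sum of -dyaw) 0.0
toolz [-0.0091  0.0122]
```

>>> {"name": "drive_tool", "arguments": {
  "motion": [0,0,0,0,0,0,0,0,0,0,0,0,0,0,0,0,0,0,0,0,0,0,0,0],
  "jaw": 0
}}

```text
clock: 24.07
eef_pos: [570.4, -49.9, 42.1]
eef_rot: [-3.137, -0.011, 1.459]
wrist_force: [-0.0, 0.7, -0.3]
finger_gap: 90.4
```

>>> {"name": "drive_tool", "arguments": {
  "motion": [0,0,-12,0,0,0,-15,0,0,0,-15,0,0,0,-15,0,0,0,-15,0,0,0,-15,0,0,0,-8,0]
}}

```text
clock: 24.65
eef_pos: [569.9, -50.9, 144.2]
eef_rot: [-3.135, -0.011, 1.459]
wrist_force: [1.0, -0.7, 0.8]
finger_gap: 94.1
```

>>> {"name": "drive_tool", "arguments": {
  "motion": [0,-25,0,0,0,-25,0,0,0,-25,0,0,0,-25,0,0,0,-25,0,0,0,-25,0,0,0,-25,0,0,0,-10,0,0]
}}

```text
clock: 25.32
eef_pos: [379.9, -29.6, 149.1]
eef_rot: [3.141, -0.011, 1.459]
wrist_force: [-0.2, -0.6, 0.5]
finger_gap: 93.7
```

```bash
python3 -c "
from h import *
go(558.6,-138,160,1.459);tz()
i=camera('top')[:,:,::-1];j=camera('side')[:,:,::-1]
cv2.imwrite('pics/t4.png',i);cv2.imwrite('pics/s4.png',j)
cv2.imwrite('pics/m4.png',np.hstack([cv2.resize(i[190:250,338:418],None,fx=5,fy=5,interpolation=2),cv2.resize(j[175:235,330:410],None,fx=5,fy=5,interpolation=2)]))"
```

```text
t 25.32 [379.9 -29.6 149.1] [ 3.141 -0.011  1.459] gap 93.7 F [-0.2 -0.6  0.5]
tool shift -87.8 189.6 -10.9 turn(sum of -dyaw) -0.0
toolz [0.0013 0.0106]
```

View pics/m4.png

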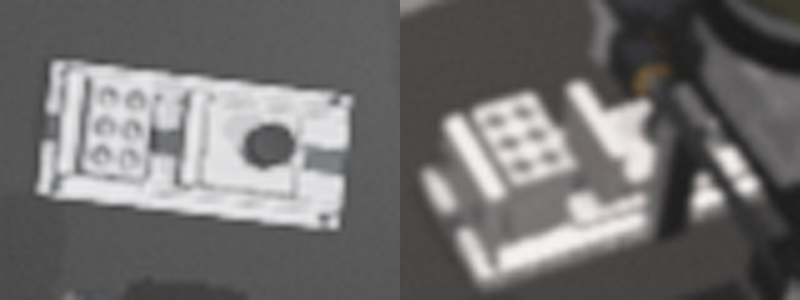

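Run:
```python
from h import *
cv_=lambda P,o,f:(np.array(P,float)+.5)/f-.5+o
W=px2w("top",cv_([(106,93),(135,98),(102,126),(131,129),(99,154),(128,158)],[338,190],5),69); v=W[0]+W[1]-W[4]-W[5]
print("wells",W.mean(0),np.degrees(np.arctan2(v[1],v[0])))
g=cv2.cvtColor(cv2.imread("pics/t4.png"),6)
m=np.zeros_like(g); m[205:232,380:402]=g[205:232,380:402]<110
n,l,s,c=cv2.connectedComponentsWithStats(m); print(s,c)
i=1+np.argmax(s[1:,4]); print("knob",px2w("top",c[i],84))
```

```text
wells [568.91365853 -52.15178165  69.        ] -6.309497024447265
[[     0      0    640    400 255897]
 [   381    205     21      3     39]
 [   387    215     10      8     64]] [[319.47079489 199.49427699]
 [393.35897436 205.58974359]
 [391.265625   218.671875  ]]
knob [[ 557.98187186 -137.40554601   84.        ]]
```

The block sits upright on the seat beside the fence, its wells at about (117,126) in the left crop. It is in line with the nest (−6.3° against about −6.4°). The knob is at (269,146). Next is the knob.

>>> {"name": "drive_tool", "arguments": {
  "motion": [-10,22,0,0,-10,22,0,0,-10,22,0,0,-10,22,0,0,-10,22,0,0,-10,22,0,0,-10,22,0,0,-8,15,0,0]
}}

```text
clock: 26.08
eef_pos: [553.1, -130.9, 150.8]
eef_rot: [3.134, -0.01, 1.461]
wrist_force: [-0.1, 0.8, 0.1]
finger_gap: 93.9
```

```bash
python3 -c "
from h import *
go(558.5,-137,53,1.459);tz()"
```

```text
t 26.08 [ 553.1 -130.9  150.8] [ 3.134 -0.01   1.461] gap 93.9 F [-0.1  0.8  0.1]
tool shift -5.5 6.1 97.8 turn(sum of -dyaw) 0.002
toolz [0.0083 0.0093]
```

>>> {"name": "drive_tool", "arguments": {
  "motion": [-3,3,13,0,-2,2,13,0,0,0,13,0,0,0,13,0,0,0,13,0,0,0,10,0]
}}

```text
clock: 26.58
eef_pos: [564.9, -139.1, 70.5]
eef_rot: [3.132, -0.01, 1.459]
wrist_force: [0.0, 0.2, -0.2]
finger_gap: 94.4
```

```bash
python3 -c "
from h import *
go(558.5,-137,53,1.459);tz()"
```

```text
t 26.58 [ 564.9 -139.1   70.5] [ 3.132 -0.01   1.459] gap 94.4 F [ 0.   0.2 -0.2]
tool shift 1.4 -6.6 17.5 turn(sum of -dyaw) -0.0
toolz [0.011  0.0085]
```

>>> {"name": "drive_tool", "arguments": {
  "motion": [1,-4,6,0,0,-3,6,0,0,0,5,0]
}}

```text
clock: 26.83
eef_pos: [557.3, -136.6, 50.1]
eef_rot: [3.134, -0.01, 1.459]
wrist_force: [-0.7, 0.5, -1.0]
finger_gap: 93.6
```

>>> {"name": "drive_tool", "arguments": {
  "motion": [0,0,0,0,0,0,0,0,0,0,0,0,0,0,0,0,0,0,0,0,0,0,0,0,0,0,0,0],
  "jaw": 1,
  "grip_force": 8
}}

```text
clock: 27.42
eef_pos: [558.2, -136.8, 51.6]
eef_rot: [3.131, -0.01, 1.459]
wrist_force: [0.1, -1.1, 0.2]
finger_gap: 50.6
```

>>> {"name": "drive_tool", "arguments": {
  "motion": [0,0,0,0,0,0,0,0,0,0,0,0,0,0,0,0]
}}

```text
clock: 27.75
eef_pos: [559.5, -137.0, 52.4]
eef_rot: [3.127, -0.009, 1.459]
wrist_force: [10.7, 0.0, -2.9]
finger_gap: 26.1
```

```bash
python3 -c "
from h import *
go(558.5,-137,53,1.459);tz()"
```

```text
t 27.75 [ 559.5 -137.    52.4] [ 3.127 -0.009  1.459] gap 26.1 F [10.7  0.  -2.9]
tool shift -0.1 -1.0 -0.6 turn(sum of -dyaw) 0.0
toolz [0.0151 0.0076]
```

>>> {"name": "drive_tool", "arguments": {
  "motion": [0,0,0,0,0,0,0,0],
  "grip_force": 40
}}

```text
clock: 27.92
eef_pos: [559.7, -137.0, 52.1]
eef_rot: [3.127, -0.009, 1.459]
wrist_force: [1.0, -0.3, 0.5]
finger_gap: 25.4
```

>>> {"name": "drive_tool", "arguments": {
  "motion": [0,0,-4,0,0,0,-4,0,0,0,-3,0]
}}

```text
clock: 28.17
eef_pos: [559.6, -137.0, 62.3]
eef_rot: [3.128, -0.009, 1.459]
wrist_force: [6.4, -0.2, -7.8]
finger_gap: 25.2
```

```bash
python3 -c "
from h import *
go(558.5,-137,65,1.459);tz()"
```

```text
t 28.17 [ 559.6 -137.    62.3] [ 3.128 -0.009  1.459] gap 25.2 F [ 6.4 -0.2 -7.8]
tool shift -0.1 -1.1 -2.7 turn(sum of -dyaw) 0.0
toolz [0.0149 0.0078]
```

>>> {"name": "drive_tool", "arguments": {
  "motion": [0,0,-2,0,4,0,0,0,4,0,0,0,4,0,0,0,4,0,0,0]
}}

```text
clock: 28.58
eef_pos: [561.3, -121.4, 63.8]
eef_rot: [3.128, -0.008, 1.458]
wrist_force: [5.4, -1.4, -8.2]
finger_gap: 25.3
```

```bash
python3 -c "
from h import *
go(562.4,-112.2,64.5,1.459);tz()"
```

```text
t 28.58 [ 561.3 -121.4   63.8] [ 3.128 -0.008  1.458] gap 25.3 F [ 5.4 -1.4 -8.2]
tool shift 9.3 0.1 -0.7 turn(sum of -dyaw) -0.001
toolz [0.0148 0.0068]
```

>>> {"name": "drive_tool", "arguments": {
  "motion": [3,0,0,0,3,0,0,0,2,0,0,0]
}}

```text
clock: 28.83
eef_pos: [562.2, -112.9, 63.1]
eef_rot: [3.128, -0.007, 1.458]
wrist_force: [4.9, -5.8, -7.3]
finger_gap: 25.1
```

```bash
python3 -c "
from h import *
go(562.4,-112.2,64.5,1.459);tz()"
```

```text
t 28.83 [ 562.2 -112.9   63.1] [ 3.128 -0.007  1.458] gap 25.1 F [ 4.9 -5.8 -7.3]
tool shift 0.7 0.1 -1.4 turn(sum of -dyaw) -0.001
toolz [0.0145 0.0057]
```

>>> {"name": "drive_tool", "arguments": {
  "motion": [0.8,0,0,0,0,0,2,0,0,0,3,0,0,0,3,0]
}}

```text
clock: 29.17
eef_pos: [562.3, -112.1, 54.3]
eef_rot: [3.128, -0.006, 1.459]
wrist_force: [3.8, -2.5, -5.1]
finger_gap: 25.1
```

```bash
python3 -c "
from h import *
go(562.4,-112.2,52,1.459);tz()"
```

```text
t 29.17 [ 562.3 -112.1   54.3] [ 3.128 -0.006  1.459] gap 25.1 F [ 3.8 -2.5 -5.1]
tool shift -0.0 0.1 2.3 turn(sum of -dyaw) -0.0
toolz [0.0142 0.004 ]
```

>>> {"name": "drive_tool", "arguments": {
  "motion": [0,0,1,0,0,0,1,0]
}}

```text
clock: 29.33
eef_pos: [562.4, -112.2, 52.0]
eef_rot: [3.128, -0.005, 1.459]
wrist_force: [-5.6, 0.2, 17.7]
finger_gap: 25.2
```

>>> {"name": "drive_tool", "arguments": {
  "motion": [0,0,0,0,0,0,0,0,0,0,0,0,0,0,0,0,0,0,0,0,0,0,0,0,0,0,0,0,0,0,0,0],
  "jaw": 0
}}

```text
clock: 30.0
eef_pos: [562.1, -111.4, 52.7]
eef_rot: [3.128, -0.007, 1.459]
wrist_force: [0.4, 0.9, -0.8]
finger_gap: 75.3
```

>>> {"name": "drive_tool", "arguments": {
  "motion": [0,0,-5,0,0,0,-15,0,0,0,-15,0,0,0,-15,0,0,0,-15,0,0,0,-15,0,0,0,-15,0]
}}

```text
clock: 30.58
eef_pos: [559.1, -111.5, 150.2]
eef_rot: [3.135, -0.008, 1.459]
wrist_force: [-0.0, -0.1, 0.0]
finger_gap: 94.0
```

>>> {"name": "drive_tool", "arguments": {
  "motion": [0,-25,0,0,0,-25,0,0,0,-25,0,0,0,-25,0,0,0,-25,0,0,0,-25,0,0,0,-25,0,0,0,-15,0,0]
}}

```text
clock: 31.25
eef_pos: [365.4, -89.5, 153.5]
eef_rot: [3.125, -0.006, 1.459]
wrist_force: [0.1, -0.4, 0.8]
finger_gap: 93.8
```

```bash
python3 -c "
from h import *
go(562.4,-112.2,52,1.459)
i=camera('top')[:,:,::-1];j=camera('side')[:,:,::-1]
cv2.imwrite('pics/t5.png',i);cv2.imwrite('pics/s5.png',j)
cv2.imwrite('pics/m5.png',np.hstack([cv2.resize(i[190:250,338:418],None,fx=5,fy=5,interpolation=2),cv2.resize(j[175:235,330:410],None,fx=5,fy=5,interpolation=2)]))"
```

```text
t 31.25 [365.4 -89.5 153.5] [ 3.125 -0.006  1.459] gap 93.8 F [ 0.1 -0.4  0.8]
tool shift -0.6 198.3 101.5 turn(sum of -dyaw) 0.0
```

View pics/m5.png

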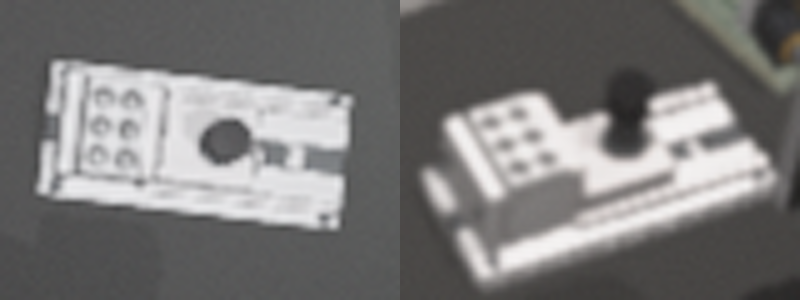

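The last view shows the block upright between jaw plate and fence, with wells around (116,128) in the left crop. The jaw has moved one hole on: the knob is now at (225,141), was (269,146). The knob bottomed at the same tool height as before the lift, 52.0 mm, so the pin is home.

```bash
python3 -c "
from cell import *
print(sign_off())"
```

```text
the job is handed in; nothing more can be done
None
```

The block is upright on the nest seat, locked between jaw and fence, and I handed the job in at about 31 s of the 67 s allowed. Sign-off gave no verdict.

**What I did:**
- I took the block out of the cradle across its 34 mm width and set it down on free bench.
- I regripped it across its 54 mm length and stood it on the seat. Contact came at the expected height.
- I lifted the knob about 12 mm, moved the jaw 25 mm towards the fence and let the pin down.

**Last checks:**
- **Pin:** the knob went down to tool height 52.0 mm, against 52.1 to 52.4 mm when I first gripped it, so the pin is home. The last two lowering rows pressed it down with about 18 N.
- **Block:** in the final pictures it stands upright between jaw and fence. I measured its angle only before clamping: −6.3°, against about −6.4° for the nest.
- **Jaw:** it sits one hole nearer the fence.
- **Robot:** it is clear of everything.
- **Bench items:** I did not measure the other items again at the end. I saw no sign that anything was touched.

**What disagreed:** the two cameras differed by 2 to 3 mm along y. The arm's own contact points sided with the side view, so I weighted that. The tool also drifted out of vertical by up to about 5° before the regrip. I brought it back to level with extra up-and-down moves, which took a few seconds.

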